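# Ink bottles from the store tray to the desk rack

## Robot

A 7-joint arm with a two-finger parallel gripper is mounted at the origin on the work surface. World frame = base frame: x ahead of the robot, y to its left, z up, the work surface at z = 0. Lengths are in m, angles in rad, forces in N, time in s.
With the tool pointing down it reaches from about 0.35 to 0.9 m from the base axis. Payload 8.1 kg.
Tool frame: the origin (TCP) lies on the front face of the gripper's body, between the roots of the fingers; the fingertips stand 66 mm ahead of it and the grasp point (between the pads) lies 47 mm ahead of it (arm.finger_overhang is the distance from the TCP to the fingertips, in m); z points along the fingers, y is the line along which they close (so a half turn about z gives the same grasp; the last joint's range is limited). The gripper opens to 92 mm and grips with 3 to 60 N. Pads are 19 mm wide; open, the fingers measure 130 mm over their backs; the gripper's body (75 mm by 190 mm) begins 47 mm behind the grasp point.
Start: joints at [-1.307, 0.434, 0.025, 1.573, -0.012, 1.134, -0.075], TCP at [0.224, 0.583, 0.292] pointing down, gripper open.
Joint ranges: [-2.62, 2.62], [-0.44, 2.09], [-1.27, 1.32], [0.08, 2.57], [-1.32, 4.46], [0.12, 2], [-2.74, 2.74]. Speed limits (rad/s): [2.22, 2.22, 3.01, 3.01, 3.14, 3.14, 3.14].

## Interface

Orientations are given as a rotation vector (axis times angle).
In Python, from cell import readout, cams, workorder, spotter, arm gives the robot as it stands.
- The arm moves only by the tool move_tool, called after ">>>" as name(argument=value, ...) on one line, values as JSON. Schema: {"type":"object","properties":{"deltas":{"type":"array","items":{"type":"number"},"minItems":5,"maxItems":50},"grip_n":{"type":"number"},"only":{"type":"string"},"quiet":{"type":"boolean"},"lines":{"type":"string"}},"required":["deltas"],"additionalProperties":false}. deltas is one flat list of numbers that holds 1 to 10 rows one after another, with no inner brackets; each row has 5 numbers: dx, dy, dz in m, then a turn about the tool's z in rad, then the opening from 0.0 (shut) to 1.0 (fully open); each row shifts and turns the commanded pose from where the row before left it, along the tool's axes as they then stand; what a row does not reach is not made up. A row lasts 1/10 s, in which the tool goes at most 0.05 m and 0.15 rad, less where a joint would pass 70% of its speed; a pose out of reach is approached as far as the arm can. The fingers move at their own pace and stop on an object; grip_n is the grip in N (left out, the last holds). Time passes only in rows, so rows that do not move let the fingers close. The tool returns the time, the measured TCP pose, the force, the opening and the grip force at its end. only (a regular expression) keeps the lines of the reply that match it, lines (a string "A,B") keeps lines A to B, and quiet returns only ok. Input that does not fit is refused with a message, and nothing moves.
- readout.observe(): the state, without advancing time (a new reading comes with each control period).
- cams.get_image(name): name is "scene" or "top" or "wrist"; returns a dict with "image" (480x640x3 uint8, blue, green, red), "fx", "fy", "cx", "cy" (pixels), "cam_to_world" (4x4, takes a point from camera to world coordinates); the wrist camera has in their place "mount" (4x4, takes a point from camera to tool coordinates, whose origin is the TCP and whose axes are the flange's). Camera axes: x right, y down, z forward; pixel columns grow to the right and rows downward; lengths in m; the calibration is good to about 2 mm. A picture is of the moment at which its call begins: read the wrist's pose just before it. There is no depth.
- workorder.sign_off(): hands the job in; it is judged then, once.
Trained networks look in a picture, given as the dict that the camera call returned (one of the last four; its "shot" number tells which), for a name from the list of things; names that differ only in an ending like _2 or _b are one class to them, and where a whole thing is asked for, a point or a joint stands for the part that bears it (a point fixed in the world has none). Each returns a list of dicts, best first, with "score" (0 to 1); they miss things now and then, are a little off and sometimes report something else, mostly with a low value. They report only what shows in the picture. A call takes as long as a camera call. They do not tell look-alikes from the thing itself.
- spotter.boxes_of(picture, name): "centre" ([x, y, z] in m, in the coordinates of the camera as it stood for that picture, good to about 4 mm: the middle of the surface that is visible of it).
The state is a dict: "clock": time; "joints": joint angles; "dq": joint speeds; "joint_efforts": joint torques, N m; "position": TCP position; "ee_rot": TCP orientation; "force": force on the tool from outside, world axes, zero at the start; "ft_torque": the same for the moment, N m; "width": opening from 0.0 (shut) to 1.0 (fully open); "gripper_force": force on a finger pad.
Only numpy, scipy, OpenCV 4.12 (cv2) and the standard library are available. Lean on these libraries where they do the work, as an engineer would, in place of code of your own. Each camera call takes 0.05 s, during which the arm holds its last target. There are 200 camera calls.

## Task

The four ink bottles in the grey steel tray stand in their working order. Move them one at a time, straight from tray to rack, into the empty oak desk rack, so that they stand there in the same order from left to right as seen from the robot, one upright in each compartment. Set them down rather than dropping them, keep them from tipping, and leave the brush pot, the magnifier and the pencil box where they are.

Things in the scene. Friction and masses are not known exactly. Their poses are not given: they have to be found in the camera images.
- square_bottle: Square ink bottle: body 42 x 42 mm, 44 mm high, paper label on one side; cap 34 mm in diameter from 52 to 72 mm above the origin (overall height 72 mm). Amber glass, black screw cap. Origin: centre of the underside, z up. Rigid, closed, loose in one compartment of the tray (which one varies), within 0.15 rad of square to it. About 130 g (x0.7 to 1.4). x, y along its sides.
- cone_bottle: Conical ink bottle: base 50 mm in diameter, narrowing from 8 mm up to an 18 mm neck at 47 mm; cap 20 mm in diameter from 52 to 72 mm above the origin (overall height 72 mm). Amber glass, black screw cap. Origin: centre of the underside, z up. Rigid, closed, loose in one compartment of the tray (which one varies), within 0.15 rad of square to it. About 110 g (x0.7 to 1.4). 
- tall_bottle: Slim, tall round ink bottle: body 36 mm in diameter, 54 mm high, with a paper label round it; cap 26 mm in diameter from 66 to 86 mm above the origin (overall height 86 mm). Amber glass, black screw cap. Origin: centre of the underside, z up. Rigid, closed, loose in one compartment of the tray (which one varies), within 0.15 rad of square to it. About 120 g (x0.7 to 1.4). 
- squat_jar: Low, wide-mouthed ink jar: body 46 mm in diameter, 33 mm high; cap 45 mm in diameter from 40 to 60 mm above the origin (overall height 60 mm). Amber glass, black screw cap. Origin: centre of the underside, z up. Rigid, closed, loose in one compartment of the tray (which one varies), within 0.15 rad of square to it. About 130 g (x0.7 to 1.4). 
- tray: Grey steel tray, fixed, 68 x 272 mm, a row of four compartments, holding the bottles at the start. Origin: centre of the underside, on the table. y runs along the row to the robot's left (turned at most 0.18 rad), x away from the robot. Compartments 62 x 62 mm clear, centred at x = 0, y = +102, +34, -34, -102 mm; floor 4 mm above the origin, walls up to 22 mm, partitions 19 mm.
- rack: Oak desk rack, fixed, 78 x 290 mm, end cheeks 44 mm high, front and back dowel rails (top 32 mm), a row of four empty compartments. Stands before or behind the tray. Origin: centre of the underside, on the table. y along the row to the robot's left (turned at most 0.18 rad), x away. Compartments 62 x 62 mm clear, centred at x = 0, y = +102, +34, -34, -102 mm; floor 10 mm up, partitions 26 mm.
- brush_pot: White ceramic pot with brushes, loose, 72 mm in diameter, 90 mm high, brushes up to 185 mm high. Not part of the job. Origin: centre of the underside.
- magnifier: Glass dome magnifier in a dark steel ring, loose, 72 mm in diameter, 35 mm high. Not part of the job. Origin: centre of the underside.
- pencil_box: Low dark wooden box with pencils, loose, 100 x 180 mm (x, y), 35 mm high. Not part of the job. Origin: centre of the underside.
Mind the look-alikes: they are no part of the job. Leave any purple or yellow look-alike of the tall_bottle alone.

How it is judged:
By the outcome, as a careful person would: the job done as asked, in the order asked, and still so for the second after the job is handed in, with the robot touching nothing.
It also fails if it takes over 104 s, if anything falls off the work surface, if the arm or the gripper's body presses on something with over 40 N, if the wrist force passes 120 N, or if a joint passes its speed limit or range.

## Working session

There is one attempt and no reset: what is moved stays moved. The work goes in short steps, Python scripts to look and compute and a tool call to move; the robot and the scene stay as the last step left them, time stands still between calls to the robot, and variables do not carry over. Pictures are saved under pics/ and viewed, at most 14 in all, crops included, and the job is handed in when it is done.

```bash
mkdir -p pics; cat > h.py <<'E'
import numpy as np, cv2
from scipy.spatial.transform import Rotation as R
from cell import readout, cams, workorder, spotter, arm
def world(pic,p,st=None):
    if "cam_to_world" in pic: T=np.array(pic["cam_to_world"])
    else:
        W=np.eye(4);W[:3,:3]=R.from_rotvec(st["ee_rot"]).as_matrix();W[:3,3]=st["position"];T=W@np.array(pic["mount"])
    return T[:3,:3]@np.array(p)+T[:3,3]
E
python3 - <<'E'
from h import *
s=readout.observe();print({k:np.round(v,3).tolist() for k,v in s.items()})
for n in ["scene","top"]:
    p=cams.get_image(n);cv2.imwrite(f"pics/{n}0.png",p["image"])
    print(n,p["fx"],np.round(p["cam_to_world"],3).tolist())
    for t in ["square_bottle","cone_bottle","tall_bottle","squat_jar","tray","rack","brush_pot","magnifier","pencil_box"]:
        for b in spotter.boxes_of(p,t)[:4]:
            c=b["centre"];print(t,round(b["score"],2),np.round(world(p,c),3),"px",round(p["fx"]*c[0]/c[2]+p["cx"]),round(p["fy"]*c[1]/c[2]+p["cy"]))
E
```

```text
{'clock': 0.0, 'joints': [-1.307, 0.435, 0.025, 1.574, -0.012, 1.134, -0.075], 'dq': [-0.001, 0.0, -0.001, 0.0, -0.001, -0.001, 0.0], 'joint_efforts': [-0.0, -66.786, 0.985, -31.445, -0.061, 0.043, 0.0], 'position': [0.224, 0.583, 0.291], 'ee_rot': [-0.573, -3.089, 0.002], 'force': [-0.652, -0.158, -0.19], 'ft_torque': [-0.006, 0.023, 0.024], 'gripper_force': 0.0, 'width': 1.004}
scene 535.7072113508357 [[-0.71, 0.445, -0.546, 1.135], [0.704, 0.43, -0.565, 0.607], [-0.016, -0.786, -0.618, 0.694], [0.0, 0.0, 0.0, 1.0]]
square_bottle 0.76 [ 0.685 -0.036  0.052] px 264 257
cone_bottle 0.8 [ 0.68  -0.104  0.038] px 245 246
cone_bottle 0.28 [ 0.7   -0.05   0.018] px 255 271
tall_bottle 0.88 [ 0.606 -0.261  0.051] px 227 195
tall_bottle 0.67 [ 0.592 -0.168  0.048] px 259 210
tall_bottle 0.62 [ 0.685 -0.264  0.047] px 196 211
tall_bottle 0.56 [ 0.68  -0.177  0.054] px 222 224
squat_jar 0.66 [0.683 0.031 0.055] px 288 272
tray 0.86 [ 0.7   -0.05   0.019] px 255 270
brush_pot 0.63 [ 0.522 -0.345  0.074] px 234 159
brush_pot 0.28 [ 0.68  -0.107  0.038] px 244 245
magnifier 0.92 [0.478 0.353 0.
[... 227 characters left out ...]
, [0.0, 0.0, 0.0, 1.0]]
square_bottle 0.73 [ 0.662 -0.046  0.063] px 347 185
cone_bottle 0.79 [ 0.663 -0.11   0.029] px 376 186
tall_bottle 0.85 [ 0.671 -0.268  0.058] px 450 179
tall_bottle 0.78 [ 0.669 -0.184  0.064] px 411 180
tall_bottle 0.75 [ 0.575 -0.177  0.056] px 409 224
tall_bottle 0.63 [ 0.595 -0.267  0.056] px 451 214
squat_jar 0.75 [0.665 0.012 0.062] px 320 184
tray 0.97 [ 0.66  -0.086  0.005] px 364 190
tray 0.49 [ 0.47  -0.049  0.009] px 350 275
rack 0.55 [ 0.473 -0.053  0.007] px 351 273
brush_pot 0.97 [ 0.512 -0.372  0.066] px 503 251
brush_pot 0.17 [ 0.664 -0.048  0.064] px 348 183
magnifier 0.75 [0.455 0.336 0.019] px 175 285
pencil_box 0.77 [0.619 0.391 0.012] px 152 212
```

View pics/scene0.png

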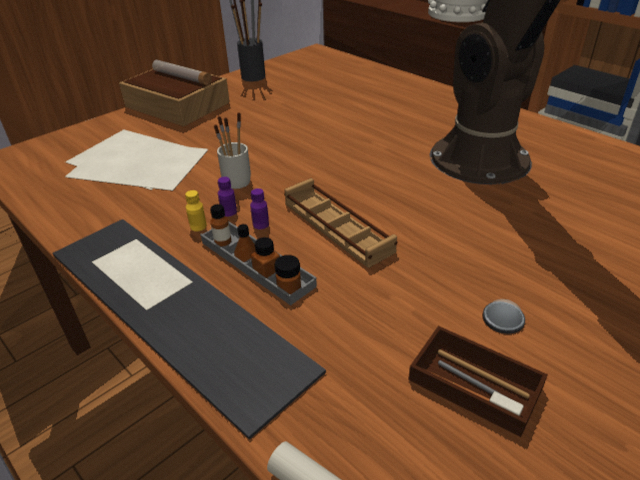

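View pics/top0.png

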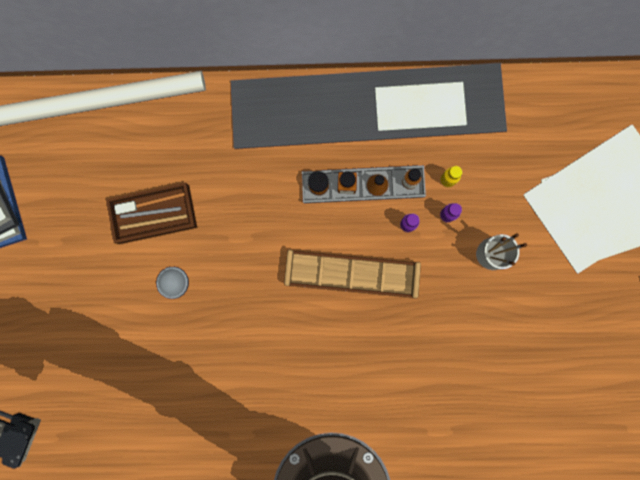

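The top image shows the tray row from left to right as jar (318,183), square (347,182), cone (377,184) and tall (412,178). The rack is nearer the robot at (351,273). A purple look-alike stands at (409,223), close to the tray. I'll swing the arm over for a closer wrist view.

>>> move_tool(deltas=[-0.045, -0.003, -0.005, 0.073, 1, -0.045, -0.003, -0.005, 0.073, 1, -0.045, -0.003, -0.005, 0.073, 1, -0.045, -0.003, -0.005, 0.073, 1, -0.045, -0.003, -0.005, 0.073, 1, -0.045, -0.003, -0.005, 0.073, 1, -0.045, -0.003, -0.005, 0.073, 1, -0.045, -0.003, -0.005, 0.073, 1, -0.045, -0.003, -0.005, 0.073, 1, -0.045, -0.003, -0.005, 0.073, 1])

```text
clock: 2.0
position: [0.5443, 0.2774, 0.3425]
ee_rot: [1.642, 2.678, 0.001]
force: [0.5, -0.0, 0.2]
width: 0.998
gripper_force: 0.0
```

>>> move_tool(deltas=[-0.045, -0.003, -0.005, 0.073, 1, -0.045, -0.003, -0.005, 0.073, 1, -0.045, -0.003, -0.005, 0.073, 1, -0.045, -0.003, -0.005, 0.073, 1, -0.045, -0.003, -0.005, 0.073, 1, -0.045, -0.003, -0.005, 0.073, 1, -0.045, -0.003, -0.005, 0.073, 1, -0.04, 0, 0, 0.06, 1, 0, 0, 0, 0, 1, 0, 0, 0, 0, 1])

```text
clock: 3.0
position: [0.6002, -0.0689, 0.3773]
ee_rot: [2.329, 2.109, 0.0]
force: [-0.2, 0.8, -0.6]
width: 0.996
gripper_force: 0.0
```

```bash
python3 - <<'E'
from h import *
s=readout.observe();print({k:np.round(v,3).tolist() for k,v in s.items()})
p=cams.get_image("wrist");cv2.imwrite("pics/w1.png",p["image"]);print(p["fx"],p["cx"],p["cy"],np.round(p["mount"],3).tolist())
for t in ["square_bottle","cone_bottle","tall_bottle","squat_jar","tray","rack"]:
    for b in spotter.boxes_of(p,t)[:4]:
        c=b["centre"];print(t,round(b["score"],2),np.round(world(p,c,s),3),"px",round(p["fx"]*c[0]/c[2]+p["cx"]),round(p["fy"]*c[1]/c[2]+p["cy"]))
E
```

```text
{'clock': 3.0, 'joints': [-0.349, 0.365, 0.539, 1.527, -0.192, 1.302, 0.112], 'dq': [-0.034, 0.005, -0.039, -0.003, -0.007, 0.0, -0.001], 'joint_efforts': [2.968, -58.719, 8.879, -32.767, 0.355, 0.026, 0.037], 'position': [0.6, -0.069, 0.377], 'ee_rot': [2.329, 2.109, 0.0], 'force': [-0.189, 0.814, -0.562], 'ft_torque': [-0.044, 0.035, -0.02], 'gripper_force': 0.0, 'width': 0.996}
369.81656275367044 314.9171699357444 237.22342453757958 [[-0.0, -0.96, -0.281, 0.075], [1.0, -0.0, -0.001, 0.0], [0.001, -0.281, 0.96, -0.093], [0.0, 0.0, 0.0, 1.0]]
square_bottle 0.89 [ 0.667 -0.045  0.074] px 375 173
cone_bottle 0.55 [ 0.665 -0.11   0.031] px 371 222
tall_bottle 0.8 [ 0.673 -0.184  0.062] px 385 287
tall_bottle 0.71 [ 0.601 -0.27   0.087] px 332 368
tall_bottle 0.7 [ 0.677 -0.276  0.087] px 396 367
tall_bottle 0.58 [ 0.582 -0.179  0.058] px 309 290
squat_jar 0.85 [0.667 0.012 0.061] px 371 117
tray 0.82 [ 0.66  -0.082  0.003] px 363 196
rack 0.75 [ 0.472 -0.033  0.013] px 208 173
```

View pics/w1.png

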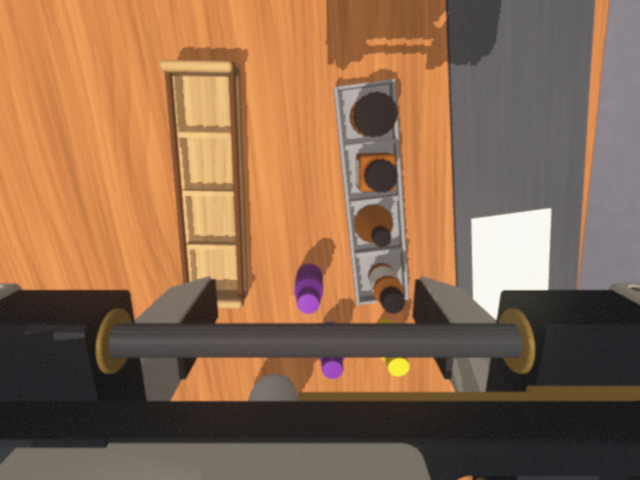

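The wrist view shows the caps near (375,114), (380,175), (381,236) and (391,300). The rack's left cheek is at (161–237,66) and the right cheek near y=303. I'll enlarge both views to get exact pixels.

```bash
python3 - <<'E'
from h import *
a=cv2.imread("pics/top0.png")[160:305,275:435];cv2.imwrite("pics/top0c.png",cv2.resize(a,None,fx=4,fy=4,interpolation=cv2.INTER_CUBIC))
a=cv2.imread("pics/w1.png")[55:315,155:415];cv2.imwrite("pics/w1c.png",cv2.resize(a,(598,598),interpolation=cv2.INTER_CUBIC))
E
```

```text
(no output)
```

View pics/top0c.png

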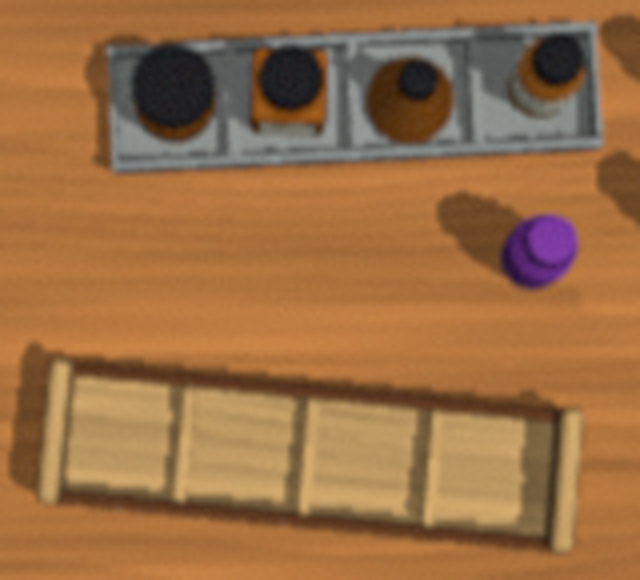

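View pics/w1c.png

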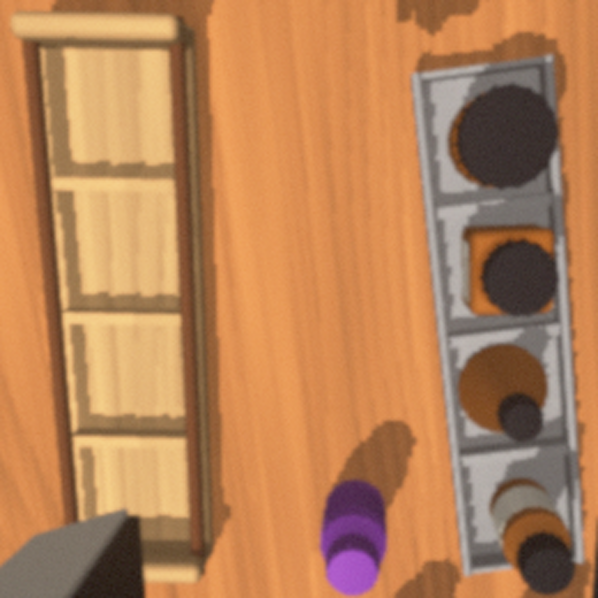

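```bash
cat >> h.py <<'E'
def ray(pic,T,uv,z):
    d=T[:3,:3]@np.array([(uv[0]-pic["cx"])/pic["fx"],(uv[1]-pic["cy"])/pic["fy"],1]);o=T[:3,3]
    return (o+d*(z-o[2])/d[2])[:2]
def wT(pic,st):
    W=np.eye(4);W[:3,:3]=R.from_rotvec(st["ee_rot"]).as_matrix();W[:3,3]=st["position"];return W@np.array(pic["mount"])
E
python3 - <<'E'
from h import *
s=readout.observe();w=cams.get_image("wrist");t=cams.get_image("top")
V={"top":(t,np.array(t["cam_to_world"]),lambda u:(u[0]/4+275,u[1]/4+160)),"wrist":(w,wT(w,s),lambda u:(u[0]/2.3+155,u[1]/2.3+55))}
caps={"top":[(173,85),(291,78),(418,78),(559,59)],"wrist":[(507,136),(520,278),(521,416),(546,563)]}
tray={"top":[(107,45),(598,22),(604,146),(112,171)],"wrist":[(553,57),(583,560),(466,574),(415,75)]}
rack={"top":[(52,360),(581,410),(573,551),(38,500)],"wrist":[(185,16),(203,580),(12,15)]}
for n,(p,T,f) in V.items():
    print(n)
    for u,z in zip(caps[n],[.064,.076,.076,.090]): print(" cap",np.round(ray(p,T,f(u),z),4))
    c=np.array([ray(p,T,f(u),.022) for u in tray[n]]);print(" tray",np.round(c,3).tolist(),c.mean(0),[np.linalg.norm(c[i]-c[i-1]).round(3) for i in range(4)],np.arctan2((c[0]-c[1]+c[3]-c[2])[0],-(c[0]-c[1]+c[3]-c[2])[1]))
    c=np.array([ray(p,T,f(u),.044) for u in rack[n]]);print(" rack",np.round(c,3).tolist(),c.mean(0))
    d=c[0]-c[1];print(np.linalg.norm(d),"yaw",np.arctan2(-d[0],d[1]),"mid far edge",(c[0]+c[1])/2)
print(s["position"],R.from_rotvec(s["ee_rot"]).as_matrix().round(3).tolist())
E
```

```text
top
 cap [0.6707 0.0155]
 cap [ 0.6706 -0.0477]
 cap [ 0.669  -0.1153]
 cap [ 0.6747 -0.1885]
 tray [[0.702, 0.053], [0.709, -0.221], [0.639, -0.222], [0.631, 0.051]] [ 0.67036019 -0.08469308] [np.float64(0.071), np.float64(0.274), np.float64(0.07), np.float64(0.273)] -3.1154788314767736
 rack [[0.525, 0.084], [0.492, -0.2], [0.417, -0.193], [0.45, 0.093]] [ 0.47085808 -0.05402931]
0.28660059324468656 yaw -0.11586394567291229 mid far edge [ 0.50855477 -0.05794811]
wrist
 cap [0.6714 0.0169]
 cap [ 0.6723 -0.046 ]
 cap [ 0.6698 -0.1121]
 cap [ 0.6764 -0.1839]
 tray [[0.702, 0.052], [0.71, -0.218], [0.642, -0.221], [0.634, 0.051]] [ 0.67222256 -0.08410658] [np.float64(0.068), np.float64(0.271), np.float64(0.068), np.float64(0.271)] -3.1125313204916214
 rack [[0.53, 0.084], [0.496, -0.199], [0.451, 0.092]] [ 0.49245716 -0.00807126]
0.28516092094731943 yaw -0.1210231851627761 mid far edge [ 0.51301062 -0.05791739]
[ 0.60045087 -0.06684395  0.37711808] [[0.095, 0.995, -0.0], [0.995, -0.095, 0.0], [0.0, -0.0, -1.0]]
```

```bash
cat > d.py <<'E'
import sys
from h import *
s=readout.observe();t=np.array(eval(sys.argv[1]));M=R.from_rotvec(s["ee_rot"]).as_matrix()
print("tool delta",np.round(M.T@(t-s["position"]),4),"turn",round(float(np.arctan2(M[1,1],M[0,1]))-(float(sys.argv[2]) if len(sys.argv)>2 else -.1),3),"t",round(float(s["clock"]),2),"F",np.round(s["force"],1),"w",round(float(s["width"])*92,1))
E
```

>>> move_tool(deltas=[0.0179, 0.0125, 0.035, 0, 0.75, 0.0179, 0.0125, 0.035, 0, 0.75, 0.0179, 0.0125, 0.035, 0, 0.75, 0.0179, 0.0125, 0.035, 0, 0.75, 0.0179, 0.0125, 0.035, 0, 0.75, 0, 0, 0, 0, 0.75, 0, 0, 0, 0, 0.75], grip_n=25)

```text
clock: 4.15
position: [0.6709, 0.0154, 0.2015]
ee_rot: [-2.325, -2.112, 0.003]
force: [-0.1, -1.2, -0.0]
width: 0.749
gripper_force: 0.0
```

```bash
python3 d.py .671,.0162,.104
```

```text
tool delta [0.0009 0.0001 0.0975] turn 0.004 t 4.15 F [-0.1 -1.2 -0. ] w 68.9
```

>>> move_tool(deltas=[0.0009, 0, 0.03, 0, 0.75, 0, 0, 0.03, 0, 0.75, 0, 0, 0.02, 0, 0.75, 0, 0, 0.0175, 0, 0.75, 0, 0, 0, 0, 0.75, 0, 0, 0, 0, 0.4, 0, 0, 0, 0, 0.4, 0, 0, 0, 0, 0.4, 0, 0, 0, 0, 0.4, 0, 0, 0, 0, 0.4], grip_n=25)

```text
clock: 5.15
position: [0.672, 0.0159, 0.106]
ee_rot: [2.326, 2.11, 0.002]
force: [-0.5, 0.5, 6.0]
width: 0.482
gripper_force: 25.0
```

```bash
python3 d.py .671,.0162,.104
```

```text
tool delta [ 0.0002 -0.0011  0.002 ] turn 0.003 t 5.15 F [-0.5  0.5  6. ] w 44.4
```

>>> move_tool(deltas=[0, 0, -0.005, 0, 0.4, 0, 0, -0.01, 0, 0.4, 0, 0, -0.02, 0, 0.4, 0, 0, -0.03, 0, 0.4, 0, 0, -0.02, 0, 0.4, 0, 0, -0.01, 0, 0.4, 0, 0, 0, 0, 0.4])

```text
clock: 5.85
position: [0.6719, 0.016, 0.2014]
ee_rot: [2.325, 2.11, 0.003]
force: [0.6, -0.5, -0.7]
width: 0.48
gripper_force: 25.0
```

```bash
python3 d.py .4845,.0473,.200
```

```text
tool delta [ 0.013  -0.1896  0.0009] turn 0.003 t 5.85 F [ 0.6 -0.5 -0.7] w 44.2
```

>>> move_tool(deltas=[0.001, -0.015, 0, 0, 0.4, 0.002, -0.03, 0, 0, 0.4, 0.003, -0.04, 0, 0, 0.4, 0.003, -0.04, 0, 0, 0.4, 0.002, -0.0346, 0, 0, 0.4, 0.001, -0.02, 0, 0, 0.4, 0.001, -0.01, 0, 0, 0.4, 0, 0, 0, 0, 0.4, 0, 0, 0, 0, 0.4])

```text
clock: 6.75
position: [0.4849, 0.0473, 0.1997]
ee_rot: [2.326, 2.111, 0.001]
force: [0.6, -0.3, -1.1]
width: 0.482
gripper_force: 25.0
```

```bash
python3 d.py .4845,.0473,.112
```

```text
tool delta [-0.0001 -0.0005  0.0877] turn 0.003 t 6.75 F [ 0.6 -0.3 -1.1] w 44.3
```

>>> move_tool(deltas=[0, 0, 0.02, 0, 0.4, 0, 0, 0.03, 0, 0.4, 0, 0, 0.02, 0, 0.4, 0, 0, 0.01, 0, 0.4, 0, 0, 0.005, 0, 0.4, 0, 0, 0.002, 0, 0.4, 0, 0, 0, 0, 0.4, 0, 0, 0, 0, 0.4])

```text
clock: 7.55
position: [0.4844, 0.0474, 0.1134]
ee_rot: [2.326, 2.111, 0.002]
force: [-0.6, -0.7, -1.1]
width: 0.484
gripper_force: 25.0
```

```bash
python3 d.py .4845,.0473,.112; python3 - <<'E'
from h import *
p=cams.get_image("wrist");cv2.imwrite("pics/w2.png",p["image"])
E
```

```text
tool delta [-0.0001  0.0001  0.0014] turn 0.003 t 7.55 F [-0.6 -0.7 -1.1] w 44.5
```

View pics/w2.png

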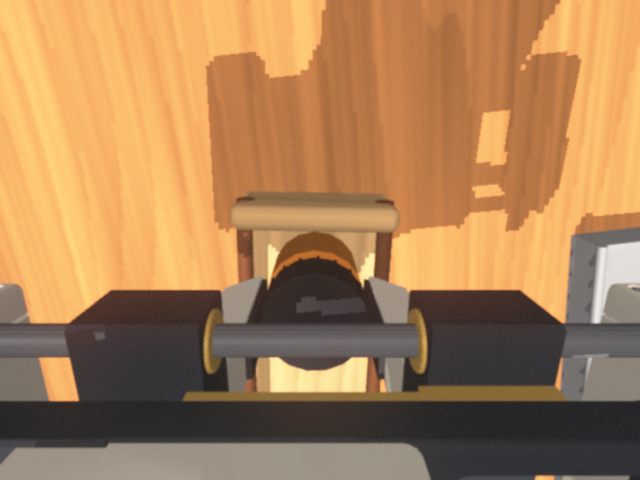

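The jar hangs centred between the rails (x 240–395, jar at 318). Next I'll lower it until it touches.

>>> move_tool(deltas=[0, 0, 0.0015, 0, 0.4, 0, 0, 0, 0, 0.4])

```text
clock: 7.8
position: [0.4843, 0.0475, 0.1119]
ee_rot: [2.326, 2.111, 0.002]
force: [-0.4, -0.1, 5.1]
width: 0.484
gripper_force: 25.0
```

>>> move_tool(deltas=[0, 0, 0.001, 0, 0.4, 0, 0, 0, 0, 0.4])

```text
clock: 8.0
position: [0.4844, 0.0474, 0.1117]
ee_rot: [2.327, 2.111, 0.003]
force: [-4.6, -1.1, 21.0]
width: 0.484
gripper_force: 25.0
```

>>> move_tool(deltas=[0, 0, -0.0008, 0, 0.4, 0, 0, 0, 0, 0.4, 0, 0, 0, 0, 0.6, 0, 0, 0, 0, 0.65, 0, 0, 0, 0, 0.65, 0, 0, -0.01, 0, 0.65, 0, 0, -0.03, 0, 0.65, 0, 0, -0.04, 0, 0.65, 0, 0, -0.02, 0, 0.65, 0, 0, 0, 0, 0.65])

```text
clock: 9.0
position: [0.4854, 0.0474, 0.2142]
ee_rot: [2.325, 2.109, 0.008]
force: [-0.7, -0.1, -0.7]
width: 0.651
gripper_force: 0.0
```

```bash
python3 d.py .6715,-.047,.2
```

```text
tool delta [-0.0759  0.1943  0.0151] turn 0.003 t 9.0 F [-0.7 -0.1 -0.7] w 59.9
```

>>> move_tool(deltas=[-0.0127, 0.0324, 0.0025, 0, 0.65, -0.0127, 0.0324, 0.0025, 0, 0.65, -0.0127, 0.0324, 0.0025, 0, 0.65, -0.0127, 0.0324, 0.0025, 0, 0.65, -0.0127, 0.0324, 0.0025, 0, 0.65, -0.0127, 0.0324, 0.0025, 0, 0.65, 0, 0, 0, 0, 0.65, 0, 0, 0, 0, 0.65])

```text
clock: 9.8
position: [0.6696, -0.048, 0.1947]
ee_rot: [-2.327, -2.109, 0.003]
force: [0.4, 0.7, 0.0]
width: 0.647
gripper_force: 0.0
```

```bash
python3 d.py .6715,-.047,.117
python3 - <<'E'
from h import *
p=cams.get_image("wrist");cv2.imwrite("pics/w3.png",p["image"])
E
```

```text
tool delta [0.0012 0.002  0.0777] turn 0.002 t 9.8 F [0.4 0.7 0. ] w 59.6
```

View pics/w3.png

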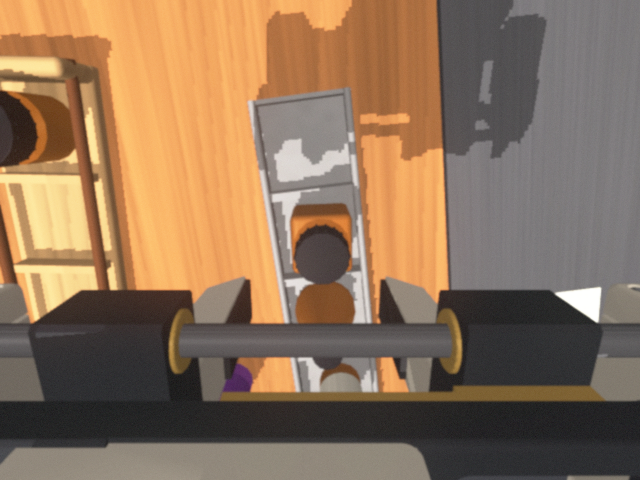

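The jar stands upright in the left rack compartment at (20,130). The square bottle is nearly square to the gripper, with its cap at (322,254).

>>> move_tool(deltas=[0.0012, 0.002, 0.025, 0, 0.65, 0, 0, 0.025, 0, 0.65, 0, 0, 0.02, 0, 0.65, 0, 0, 0.0077, 0, 0.65, 0, 0, 0, 0, 0.65, 0, 0, 0, 0, 0.25, 0, 0, 0, 0, 0.25, 0, 0, 0, 0, 0.25, 0, 0, 0, 0, 0.25, 0, 0, 0, 0, 0.25], grip_n=25)

```text
clock: 10.85
position: [0.6725, -0.0464, 0.119]
ee_rot: [2.326, 2.11, 0.002]
force: [0.7, 0.4, 4.1]
width: 0.365
gripper_force: 25.0
```

```bash
python3 d.py .6715,-.047,.117
```

```text
tool delta [-0.0007 -0.001   0.002 ] turn 0.003 t 10.85 F [0.7 0.4 4.1] w 33.5
```

>>> move_tool(deltas=[0, 0, -0.005, 0, 0.25, 0, 0, -0.01, 0, 0.25, 0, 0, -0.02, 0, 0.25, 0, 0, -0.03, 0, 0.25, 0, 0, -0.02, 0, 0.25, 0, 0, -0.01, 0, 0.25, 0, 0, 0, 0, 0.25])

```text
clock: 11.55
position: [0.6727, -0.0465, 0.215]
ee_rot: [2.325, 2.11, 0.003]
force: [0.7, -0.7, -1.6]
width: 0.362
gripper_force: 25.0
```

```bash
python3 d.py .4765,-.0202,.210
```

```text
tool delta [ 0.0072 -0.1978  0.0045] turn 0.003 t 11.55 F [ 0.7 -0.7 -1.6] w 33.3
```

>>> move_tool(deltas=[0, -0.015, 0, 0, 0.25, 0.001, -0.03, 0, 0, 0.25, 0.002, -0.04, 0, 0, 0.25, 0.002, -0.04, 0, 0, 0.25, 0.001, -0.04, 0, 0, 0.25, 0.001, -0.0228, 0, 0, 0.25, 0, -0.01, 0, 0, 0.25, 0, 0, 0, 0, 0.25, 0, 0, 0, 0, 0.25])

```text
clock: 12.45
position: [0.477, -0.0202, 0.2133]
ee_rot: [2.326, 2.111, 0.001]
force: [0.1, -0.3, -1.6]
width: 0.364
gripper_force: 25.0
```

```bash
python3 d.py .4765,-.0202,.125
```

```text
tool delta [-0.     -0.0005  0.0883] turn 0.003 t 12.45 F [ 0.1 -0.3 -1.6] w 33.4
```

>>> move_tool(deltas=[0, 0, 0.02, 0, 0.25, 0, 0, 0.03, 0, 0.25, 0, 0, 0.02, 0, 0.25, 0, 0, 0.01, 0, 0.25, 0, 0, 0.005, 0, 0.25, 0, 0, 0.002, 0, 0.25, 0, 0, 0, 0, 0.25])

```text
clock: 13.15
position: [0.4765, -0.0203, 0.1267]
ee_rot: [2.326, 2.111, 0.001]
force: [0.3, -0.7, -2.5]
width: 0.364
gripper_force: 25.0
```

```bash
python3 d.py .4765,-.0202,.125
```

```text
tool delta [ 0.0001 -0.      0.0017] turn 0.003 t 13.15 F [ 0.3 -0.7 -2.5] w 33.5
```

>>> move_tool(deltas=[0, 0, 0.0015, 0, 0.25, 0, 0, 0, 0, 0.25])

```text
clock: 13.35
position: [0.4762, -0.0201, 0.1253]
ee_rot: [2.326, 2.111, 0.002]
force: [-0.5, -0.8, -1.4]
width: 0.365
gripper_force: 25.0
```

>>> move_tool(deltas=[0, 0, 0.0007, 0, 0.25, 0, 0, 0, 0, 0.25])

```text
clock: 13.55
position: [0.4764, -0.0202, 0.1249]
ee_rot: [2.326, 2.111, 0.002]
force: [-1.2, -0.7, 6.6]
width: 0.362
gripper_force: 25.0
```

Contact, so I'll release and go on to the cone bottle.

>>> move_tool(deltas=[0, 0, 0, 0, 0.45, 0, 0, 0, 0, 0.5, 0, 0, 0, 0, 0.5, 0, 0, -0.01, 0, 0.5, 0, 0, -0.03, 0, 0.5, 0, 0, -0.04, 0, 0.5, 0, 0, -0.015, 0, 0.5, 0, 0, 0, 0, 0.5])

```text
clock: 14.35
position: [0.4772, -0.0203, 0.2219]
ee_rot: [2.325, 2.109, 0.007]
force: [-0.1, 0.3, -0.2]
width: 0.502
gripper_force: 0.0
```

```bash
python3 d.py .6695,-.1137,.21
```

```text
tool delta [-0.0743  0.2004  0.0127] turn 0.003 t 14.35 F [-0.1  0.3 -0.2] w 46.2
```

>>> move_tool(deltas=[-0.0124, 0.0334, 0.002, 0, 0.5, -0.0124, 0.0334, 0.002, 0, 0.5, -0.0124, 0.0334, 0.002, 0, 0.5, -0.0124, 0.0334, 0.002, 0, 0.5, -0.0124, 0.0334, 0.002, 0, 0.5, -0.0124, 0.0334, 0.002, 0, 0.5, 0, 0, 0, 0, 0.5, 0, 0, 0, 0, 0.5])

```text
clock: 15.15
position: [0.6677, -0.1142, 0.2057]
ee_rot: [-2.327, -2.109, 0.003]
force: [-0.3, 0.3, -0.7]
width: 0.501
gripper_force: 0.0
```

```bash
python3 d.py .6695,-.1137,.116
python3 - <<'E'
from h import *
p=cams.get_image("wrist");cv2.imwrite("pics/w4.png",p["image"])
E
```

```text
tool delta [0.0007 0.0019 0.0897] turn 0.002 t 15.15 F [-0.3  0.3 -0.7] w 46.1
```

View pics/w4.png

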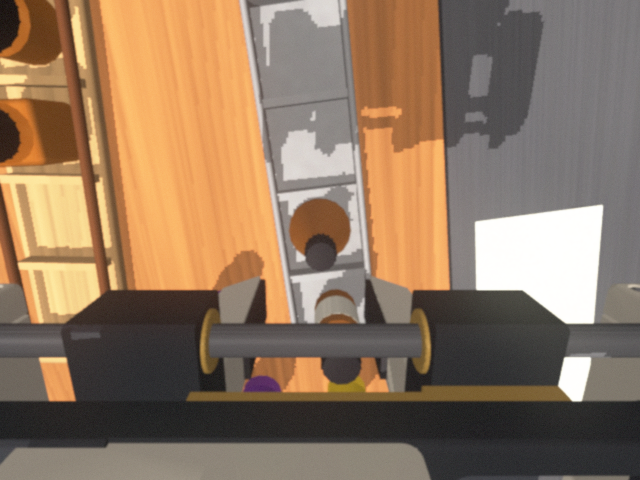

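Both bottles stand in the rack, and the cone cap is centred under the gripper at (321,251).

>>> move_tool(deltas=[0.0007, 0.0019, 0.03, 0, 0.5, 0, 0, 0.03, 0, 0.5, 0, 0, 0.02, 0, 0.5, 0, 0, 0.0097, 0, 0.5, 0, 0, 0, 0, 0.5, 0, 0, 0, 0, 0.1, 0, 0, 0, 0, 0.1, 0, 0, 0, 0, 0.1, 0, 0, 0, 0, 0.1, 0, 0, 0, 0, 0.1], grip_n=25)

```text
clock: 16.2
position: [0.6706, -0.1133, 0.1182]
ee_rot: [2.326, 2.11, 0.002]
force: [-0.0, 0.7, 3.1]
width: 0.212
gripper_force: 25.0
```

```bash
python3 d.py .6695,-.1137,.116
```

```text
tool delta [-0.0005 -0.001   0.0022] turn 0.003 t 16.2 F [-0.   0.7  3.1] w 19.5
```

>>> move_tool(deltas=[0, 0, -0.005, 0, 0.1, 0, 0, -0.01, 0, 0.1, 0, 0, -0.02, 0, 0.1, 0, 0, -0.03, 0, 0.1, 0, 0, -0.02, 0, 0.1, 0, 0, -0.01, 0, 0.1, 0, 0, 0, 0, 0.1])

```text
clock: 16.9
position: [0.6707, -0.1134, 0.2142]
ee_rot: [2.325, 2.11, 0.003]
force: [-0.7, -0.5, -1.2]
width: 0.21
gripper_force: 25.0
```

```bash
python3 d.py .4685,-.0878,.210
```

```text
tool delta [ 0.0059 -0.2037  0.0036] turn 0.003 t 16.9 F [-0.7 -0.5 -1.2] w 19.3
```

>>> move_tool(deltas=[0, -0.015, 0, 0, 0.1, 0.001, -0.03, 0, 0, 0.1, 0.002, -0.04, 0, 0, 0.1, 0.001, -0.04, 0, 0, 0.1, 0.001, -0.04, 0, 0, 0.1, 0.001, -0.0277, 0, 0, 0.1, 0, -0.01, 0, 0, 0.1, 0, 0, 0, 0, 0.1, 0, 0, 0, 0, 0.1])

```text
clock: 17.8
position: [0.4701, -0.0875, 0.2124]
ee_rot: [2.326, 2.111, 0.001]
force: [0.7, 0.1, -1.4]
width: 0.209
gripper_force: 25.0
```

```bash
python3 d.py .4685,-.0878,.1242
```

```text
tool delta [-0.0004 -0.0017  0.0882] turn 0.003 t 17.8 F [ 0.7  0.1 -1.4] w 19.2
```

>>> move_tool(deltas=[0, 0, 0.02, 0, 0.1, 0, 0, 0.03, 0, 0.1, 0, 0, 0.02, 0, 0.1, 0, 0, 0.01, 0, 0.1, 0, 0, 0.005, 0, 0.1, 0, 0, 0.002, 0, 0.1, 0, 0, 0, 0, 0.1])

```text
clock: 18.5
position: [0.4695, -0.0877, 0.1258]
ee_rot: [2.326, 2.111, 0.001]
force: [-0.3, 0.5, -0.0]
width: 0.212
gripper_force: 25.0
```

```bash
python3 d.py .4685,-.0878,.1242
```

```text
tool delta [-0.0002 -0.001   0.0016] turn 0.003 t 18.5 F [-0.3  0.5 -0. ] w 19.5
```

>>> move_tool(deltas=[0, -0.001, 0.0015, 0, 0.1, 0, 0, 0, 0, 0.1])

```text
clock: 18.7
position: [0.4681, -0.0874, 0.1244]
ee_rot: [2.326, 2.111, 0.001]
force: [-0.1, 0.4, -1.3]
width: 0.21
gripper_force: 25.0
```

>>> move_tool(deltas=[0, 0, 0.0005, 0, 0.1, 0, 0, 0, 0, 0.1])

```text
clock: 18.9
position: [0.4684, -0.0875, 0.124]
ee_rot: [2.326, 2.111, 0.002]
force: [0.0, -0.1, 4.9]
width: 0.211
gripper_force: 25.0
```

>>> move_tool(deltas=[0, 0, 0, 0, 0.3, 0, 0, 0, 0, 0.45, 0, 0, 0, 0, 0.45, 0, 0, -0.01, 0, 0.45, 0, 0, -0.03, 0, 0.45, 0, 0, -0.04, 0, 0.45, 0, 0, -0.02, 0, 0.45, 0, 0, 0, 0, 0.45])

```text
clock: 19.7
position: [0.4694, -0.0879, 0.2266]
ee_rot: [2.324, 2.108, 0.007]
force: [-0.2, -0.1, -0.1]
width: 0.451
gripper_force: 0.0
```

```bash
python3 d.py .6755,-.186,.22
```

```text
tool delta [-0.0776  0.2146  0.0077] turn 0.003 t 19.7 F [-0.2 -0.1 -0.1] w 41.5
```

>>> move_tool(deltas=[-0.0129, 0.0358, 0.001, 0, 0.45, -0.0129, 0.0358, 0.001, 0, 0.45, -0.0129, 0.0358, 0.001, 0, 0.45, -0.0129, 0.0358, 0.001, 0, 0.45, -0.0129, 0.0358, 0.001, 0, 0.45, -0.0129, 0.0358, 0.001, 0, 0.45, 0, 0, 0, 0, 0.45, 0, 0, 0, 0, 0.45])

```text
clock: 20.5
position: [0.6738, -0.1857, 0.2159]
ee_rot: [-2.326, -2.109, 0.003]
force: [-0.4, 0.1, -0.7]
width: 0.449
gripper_force: 0.0
```

```bash
python3 d.py .6755,-.186,.13
python3 - <<'E'
from h import *
p=cams.get_image("wrist");cv2.imwrite("pics/w5.png",p["image"])
E
```

```text
tool delta [-0.0001  0.0019  0.0859] turn 0.002 t 20.5 F [-0.4  0.1 -0.7] w 41.3
```

View pics/w5.png

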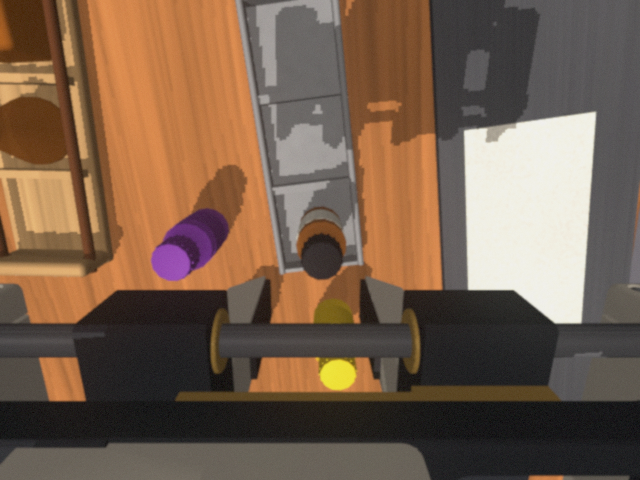

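The tall bottle's cap is centred at (322,257). The purple look-alike at (172,260) is clear to the left.

>>> move_tool(deltas=[0, 0.0019, 0.03, 0, 0.45, 0, 0, 0.03, 0, 0.45, 0, 0, 0.018, 0, 0.45, 0, 0, 0.008, 0, 0.45, 0, 0, 0, 0, 0.45, 0, 0, 0, 0, 0.15, 0, 0, 0, 0, 0.15, 0, 0, 0, 0, 0.15, 0, 0, 0, 0, 0.15, 0, 0, 0, 0, 0.15], grip_n=25)

```text
clock: 21.55
position: [0.6768, -0.1858, 0.1327]
ee_rot: [2.325, 2.11, 0.002]
force: [0.0, 0.1, 6.9]
width: 0.28
gripper_force: 25.0
```

```bash
python3 d.py .6755,-.186,.13
```

```text
tool delta [-0.0003 -0.0013  0.0027] turn 0.003 t 21.55 F [0.  0.1 6.9] w 25.7
```

>>> move_tool(deltas=[0, 0, -0.005, 0, 0.15, 0, 0, -0.01, 0, 0.15, 0, 0, -0.02, 0, 0.15, 0, 0, -0.03, 0, 0.15, 0, 0, -0.03, 0, 0.15, 0, 0, -0.03, 0, 0.15, 0, 0, -0.01, 0, 0.15, 0, 0, 0, 0, 0.15])

```text
clock: 22.35
position: [0.6766, -0.1859, 0.2683]
ee_rot: [2.325, 2.109, 0.003]
force: [0.0, -0.5, -0.2]
width: 0.275
gripper_force: 25.0
```

```bash
python3 d.py .4605,-.1553,.26
```

```text
tool delta [ 0.0095 -0.2181  0.0076] turn 0.003 t 22.35 F [ 0.  -0.5 -0.2] w 25.3
```

>>> move_tool(deltas=[0, -0.015, 0, 0, 0.15, 0.001, -0.03, 0, 0, 0.15, 0.002, -0.04, 0, 0, 0.15, 0.002, -0.04, 0, 0, 0.15, 0.002, -0.04, 0, 0, 0.15, 0.002, -0.035, 0, 0, 0.15, 0, -0.0185, 0, 0, 0.15, 0, 0, 0, 0, 0.15, 0, 0, 0, 0, 0.15])

```text
clock: 23.25
position: [0.4594, -0.1549, 0.2658]
ee_rot: [-2.326, -2.111, 0.0]
force: [1.2, -0.3, -1.9]
width: 0.279
gripper_force: 25.0
```

```bash
python3 d.py .4605,-.1553,.1387
```

```text
tool delta [-0.0003  0.0012  0.1271] turn 0.003 t 23.25 F [ 1.2 -0.3 -1.9] w 25.7
```

>>> move_tool(deltas=[0, 0.001, 0.02, 0, 0.15, 0, 0, 0.035, 0, 0.15, 0, 0, 0.035, 0, 0.15, 0, 0, 0.02, 0, 0.15, 0, 0, 0.01, 0, 0.15, 0, 0, 0.005, 0, 0.15, 0, 0, 0, 0, 0.15, 0, 0, 0, 0, 0.15])

```text
clock: 24.05
position: [0.4612, -0.1557, 0.1421]
ee_rot: [2.326, 2.11, 0.001]
force: [-0.7, 0.2, -0.7]
width: 0.276
gripper_force: 25.0
```

```bash
python3 d.py .4605,-.1553,.1387
```

```text
tool delta [ 0.0003 -0.0008  0.0034] turn 0.003 t 24.05 F [-0.7  0.2 -0.7] w 25.4
```

>>> move_tool(deltas=[0, 0, 0.001, 0, 0.15, 0, 0, 0, 0, 0.15])

```text
clock: 24.25
position: [0.4609, -0.1555, 0.141]
ee_rot: [2.326, 2.111, 0.002]
force: [-0.3, 0.1, -1.6]
width: 0.277
gripper_force: 25.0
```

>>> move_tool(deltas=[0, 0, 0.001, 0, 0.15, 0, 0, 0, 0, 0.15])

```text
clock: 24.45
position: [0.4606, -0.1554, 0.1396]
ee_rot: [2.326, 2.111, 0.0]
force: [-0.1, 0.5, -1.8]
width: 0.272
gripper_force: 25.0
```

>>> move_tool(deltas=[0, 0, 0.001, 0, 0.15, 0, 0, 0, 0, 0.15])

```text
clock: 24.65
position: [0.4607, -0.1555, 0.1386]
ee_rot: [2.326, 2.111, 0.001]
force: [0.2, 1.5, 2.6]
width: 0.276
gripper_force: 25.0
```

Contact, so I'll release, lift and move away to the left (world +y) for a check.

>>> move_tool(deltas=[0, 0, 0, 0, 0.35, 0, 0, 0, 0, 0.45, 0, 0, 0, 0, 0.45, 0, 0, -0.01, 0, 0.45, 0, 0, -0.03, 0, 0.45, 0, 0, -0.04, 0, 0.45, 0, 0, -0.04, 0, 0.45, 0, 0, -0.04, 0, 0.45, 0, 0, -0.03, 0, 0.45, 0, 0, 0, 0, 0.45])

```text
clock: 25.65
position: [0.4619, -0.1565, 0.3329]
ee_rot: [2.323, 2.107, 0.008]
force: [0.8, -0.2, -0.4]
width: 0.451
gripper_force: 0.0
```

>>> move_tool(deltas=[0.045, 0, 0, 0, 0.45, 0.045, 0, 0, 0, 0.45, 0.045, 0, 0, 0, 0.45, 0.045, 0, 0, 0, 0.45, 0.045, 0, 0, 0, 0.45, 0.045, 0, 0, 0, 0.45, 0.045, 0, 0, 0, 0.45, 0, 0, 0, 0, 0.45, 0, 0, 0, 0, 0.45, 0, 0, 0, 0, 0.45])

```text
clock: 26.65
position: [0.4909, 0.1566, 0.3282]
ee_rot: [2.328, 2.109, -0.002]
force: [0.1, -0.3, 0.1]
width: 0.452
gripper_force: 0.0
```

```bash
python3 - <<'E'
from h import *
p=cams.get_image("scene");cv2.imwrite("pics/s9.png",p["image"]);a=p["image"][130:330,180:420];q=cams.get_image("top")["image"][150:310,240:540]
cv2.imwrite("pics/f.png",np.vstack([cv2.resize(a,(396,330)),cv2.resize(q,(396,211))]))
E
```

```text
(no output)
```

View pics/f.png

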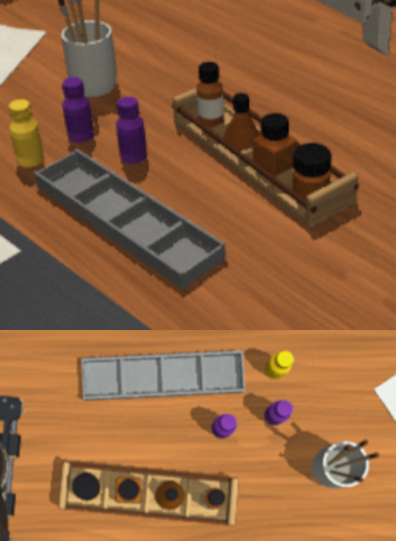

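All four bottles stand upright in the rack, left to right jar (86,486), square (128,489), cone (170,494) and tall (216,497). The tray is empty, and the look-alikes and the brush pot haven't moved.

```bash
python3 -c "
from cell import workorder
print(workorder.sign_off())"
```

```text
the job is handed in; nothing more can be done
None
```

All four bottles stand upright in the oak rack in their tray order (jar, square, cone, tall from left to right), and I handed the job in at about 27 s on the robot's clock.

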